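# Push a spent cartridge through the waste drop's self-closing flap

## Task

Throw away the red spent cartridge that lies on the waste drop's deck: with one finger push the orange self-closing flap inwards and keep it open, while the other finger gently pushes the cartridge through the doorway and over the ledge, so that it drops into the yellow well; the flap must never press on the cartridge. Then withdraw so that the flap swings fully shut. Only push: do not lift or squeeze the cartridge, and leave the other loose things where they stand.

Things in the scene. Friction and masses are not known exactly. Their poses are not given: they have to be found in the camera images.
- waste_drop: Fixed waste drop. Origin: on the table, in the shut flap's plane, mid-lane; x = push direction from the entry inwards, y = towards the flap's hinge. Grey level deck 62 mm above the table, x -170 to +12 mm, y +-62 mm; it ends in a ledge at x +12. Lane walls from x -65 to +176, inner faces at y +52 (yellow) and -52 (clear), tops 104 mm above the table. A clear hood roofs the lane from x +115 on.
- well (a point): Centre of the floor of the yellow well behind the flap, 8 mm above the table, axes as the waste drop's; the well spans waste_drop x +12 (ledge) to +164 mm, y +-52 mm, 54 mm deep below the deck, open above except under the hood.
- flap (a joint): Angle of the orange flap, rad: 0 shut across the lane, grows as its free edge swings inwards, stop at 1.5. It opens inwards only; a damped spring always closes it (0.1 N m shut, 0.2 N m wide open), within about 1 s when let go.
- flap_hinge (a point): On the flap's vertical hinge pin (waste_drop x 0, y +49 mm), 85 mm above the table. The flap is a plate 4 mm thick, reaching 95 mm from the pin to its free edge, from 66 to 104 mm above the table; it sweeps the lane within 95 mm of the pin.
- flap_edge (a point): Middle of the flap's free vertical edge, 85 mm above the table; moves with the flap.
- cartridge: The spent cartridge: a loose red block, 36 mm (its x) by 38 mm (its y), 24 mm high, white top plate, about 0.06 kg. Origin: centre of its underside, z up. It starts flat on the deck before the flap, in the half of the lane next to the clear wall, its x axis within about 0.2 rad of the waste drop's.
- fresh_cartridge: Bystander: a like cartridge in blue, lying on the table beside the waste drop, on the clear wall's side. Origin: centre of its underside.
- amber_bottle: Bystander: amber bottle, 54 mm across, 110 mm tall. Origin: centre of its underside.
- spray: Bystander: white bottle with blue cap, 44 mm across, 140 mm tall. Origin: centre of its underside.
- pen_cup: Bystander: green cup with pens, 68 mm across, 140 mm tall with pens. Origin: centre of its underside.
- tube_rack: Bystander: white rack 90 x 110 mm with red- and blue-capped tubes, 91 mm tall. Origin: centre of its underside.
- mouse: Bystander: black computer mouse, 105 x 60 mm, 32 mm tall. Origin: centre of its underside.

How it is judged:
On the way, in this order (a step that is already met when the one before it is completed fails the run):
1. a finger pushes the flap open while the cartridge is still before the doorway (value of joint flap above 0.3 rad and contact force between the fingers and flap above 0.2 N and x of cartridge in the frame of waste_drop below -0.01 m), for 0.1 s.
2. the cartridge passes the doorway while a finger holds the flap open (value of joint flap above 0.5 rad and contact force between the fingers and flap above 0.2 N and x of cartridge in the frame of waste_drop above -0.005 m), for 0.1 s.
At the end, for the whole second after the job is handed in: The cartridge lies at rest, any way up, in the yellow well (its origin beyond the ledge, within the well's walls and at least 12 mm below the deck) and the flap is shut (under 0.06 rad) (x of cartridge in the frame of waste_drop between 0.012 and 0.164 m and y of cartridge in the frame of waste_drop between -0.052 and 0.052 m and z of cartridge in the frame of waste_drop below 0.05 m and linear speed of cartridge below 0.01 m/s and value of joint flap below 0.06 rad); the robot touches nothing.
It fails at once if the flap presses on the cartridge (over 1 N) (contact force between flap and cartridge above 1 N).
It fails at once if the cartridge is lifted (over 15 mm off the deck) (z of cartridge in the frame of waste_drop above 0.077 m).
It fails at once if the cartridge is squeezed or rammed (over 15 N) (contact force between the fingers and cartridge above 15 N).
It fails at once if another loose thing is moved (over 20 mm) (distance of any of fresh_cartridge, amber_bottle, spray, pen_cup, tube_rack, mouse from where it was at the start of the episode above 0.02 m).
It also fails if it takes over 43 s, if anything falls off the work surface, if the arm or the gripper's body presses on something with over 40 N, if the wrist force passes 120 N, or if a joint passes its speed limit or range.

## Robot

A 7-joint arm with a two-finger parallel gripper is mounted at the origin on the work surface. World frame = base frame: x ahead of the robot, y to its left, z up, the work surface at z = 0. Lengths are in m, angles in rad, forces in N, time in s.
With the tool pointing down it reaches from about 0.4 to 0.85 m from the base axis. Payload 6.9 kg.
Tool frame: the origin (TCP) lies on the centre line of the jaws, within the pads' length; the fingertips stand 22 mm ahead of it and the grasp point (between the pads) lies 3 mm ahead of it; z points along the fingers, y is the line along which they close (so a half turn about z gives the same grasp; the last joint's range is limited). The gripper opens to 85 mm and grips with 20 to 120 N. Pads are 22 mm wide; open, the fingers measure 114 mm over their backs; the gripper's body (76 mm by 85 mm) begins 54 mm behind the grasp point. The pads swing forward as they close: fully open they stand 13 mm farther back than shut.
Start: joints at [-1.071, 0.507, -0.238, 1.5, 0.126, 1.149, -0.155], TCP at [0.24, 0.577, 0.253] pointing down, gripper open.
Joint ranges: [-3.08, 3.08], [-0.24, 2.05], [-1.43, 1.35], [0, 2.5], [-1.52, 4.66], [0.17, 1.96], [-2.89, 2.89]. Speed limits (rad/s): [2.39, 2.39, 3.14, 3.14, 3.14, 3.14, 3.14].

## Interface

Orientations are given as a rotation vector (axis times angle).
In Python, from plant import env, open_gripper, grasp, planner, vision, order, models gives the robot as it stands. The module is installed in compiled form; this text tells all that it offers. Calls block until the motion is done:
- env.reach(position, orientation): joint-space move of the TCP to a pose.
- env.line_to(position, attitude=None, speed=0.15): straight line of the TCP; attitude=None keeps the orientation; speed is the mean speed in m/s.
- env.set_joints(angles): joint-space move.
- open_gripper() and grasp(): open the fingers fully, or close them until they stop; the grip force is fixed at half the most.
- env.sleep(seconds).
- planner.ik(position, orientation): joint angles nearest the present ones, or None.
- env.sense(): the state.
- vision.camera(name): name is "scene" or "top" or "wrist"; returns a dict with "color" (420x560x3 uint8, red, green, blue), "depth" (420x560 float32, m along the optical axis (not along the pixel's ray), 0 where there is no reading), "fx", "fy", "cx", "cy" (pixels), "R" (3x3) and "t" (3): a world point X has camera coordinates R X + t. Camera axes: x right, y down, z forward; pixel columns grow to the right and rows downward; lengths in m; the calibration is good to about 2 mm. A picture is of the moment at which its call begins.
A pose or a line that the arm cannot do raises env.MotionError and nothing moves.
- order.hand_in(): hands the job in; it is judged then, once.
Trained networks look in the newest picture that a camera, given by its name, has taken for a name from the list of things; names that differ only in an ending like _2 or _b are one class to them, and where a whole thing is asked for, a point or a joint stands for the part that bears it (a point fixed in the world has none). Each returns a list of dicts, best first, with "p" (0 to 1); they miss things now and then, are a little off and sometimes report something else, mostly with a low value. They report only what shows in the picture. A call takes as long as a camera call.
- models.look_for(camera, query): "at" ([x, y, z] in m, in world coordinates, good to about 4 mm: the middle of the surface that is visible of it).
The state is a dict: "time": time; "joint_positions": joint angles; "joint_vel": joint speeds; "joint_torque": joint torques, N m; "position": TCP position; "eef_rot": TCP orientation; "force": force on the tool from outside, world axes, zero at the start; "ft_torque": the same for the moment, N m; "grip_width": finger opening in m; "grasp_force": force on a finger pad.
Only numpy, scipy, OpenCV 4.12 (cv2) and the standard library are available. Lean on these libraries where they do the work, as an engineer would, in place of code of your own. Each camera call takes 0.05 s, during which the arm holds its last target. There are 200 camera calls.

## Working session

There is one attempt and no reset: what is moved stays moved. The work goes in short steps, each a Python script; the robot and the scene stay as the last script left them, time stands still between calls to the robot, and variables do not carry over. Pictures are saved under pics/ and viewed, at most 10 in all, crops included, and the job is handed in when it is done.

```bash
mkdir -p pics; python3 - <<'E'
from plant import env, vision, models
import cv2,numpy as np
for c in ["scene","top"]:
    d=vision.camera(c); cv2.imwrite(f"pics/{c}1.png",d["color"][:,:,::-1]); np.savez(f"{c}1.npz",**d)
    for q in ["waste_drop","flap","cartridge","fresh_cartridge","amber_bottle","spray","pen_cup","tube_rack","mouse"]:
        r=models.look_for(c,q); print(c,q,[(np.round(x["at"],3).tolist(),round(x["p"],2)) for x in r[:2]])
s=env.sense(); print(s["time"],s["position"],s["eef_rot"],s["grip_width"])
E
```

```text
scene waste_drop [([0.543, 0.074, 0.059], 0.84)]
scene flap [([0.53, 0.065, 0.088], 0.77)]
scene cartridge [([0.579, -0.035, 0.082], 0.91)]
scene fresh_cartridge [([0.648, 0.028, 0.027], 0.66)]
scene amber_bottle [([0.757, 0.093, 0.071], 0.82)]
scene spray [([0.753, 0.217, 0.086], 0.83)]
scene pen_cup [([0.752, -0.01, 0.066], 0.72)]
scene tube_rack [([0.692, -0.335, 0.048], 0.6)]
scene mouse [([0.311, -0.374, 0.034], 0.81)]
top waste_drop [([0.53, 0.086, 0.061], 0.88)]
top flap [([0.536, 0.062, 0.101], 0.52)]
top cartridge [([0.738, 0.099, 0.071], 0.62), ([0.567, -0.032, 0.087], 0.58)]
top fresh_cartridge [([0.643, 0.032, 0.025], 0.62)]
top amber_bottle [([0.738, 0.101, 0.072], 0.95)]
top spray [([0.735, 0.216, 0.086], 0.67)]
top pen_cup [([0.752, -0.008, 0.068], 0.92)]
top tube_rack [([0.663, -0.33, 0.041], 0.71)]
top mouse [([0.295, -0.373, 0.035], 0.58), ([0.532, 0.086, 0.062], 0.16)]
1.0 [0.23985474 0.57712542 0.25327249] [-6.14720530e-01 -3.08086107e+00  6.27786808e-05] 0.08546161139852998
```

View pics/top1.png

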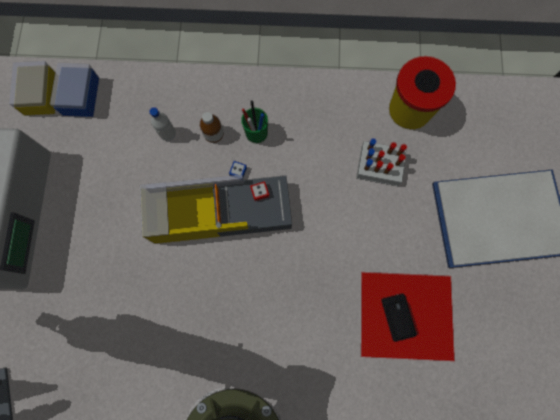

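View pics/scene1.png

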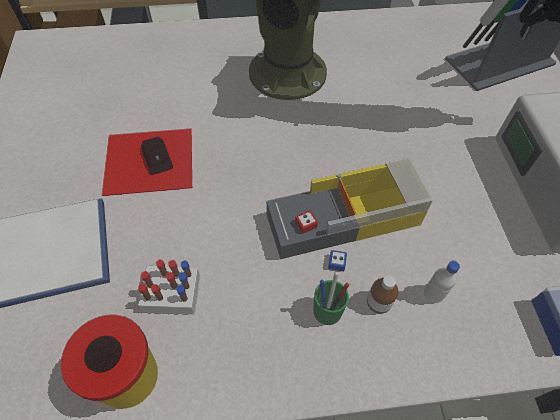

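The wells lie left in the top view: deck at px (220–290, 180–232), flap at (217, 205), cartridge at (260, 190), blue fresh cartridge at (238, 169). The push direction is about world +y and the hinge is on the robot side. Next I fit the waste drop pose from depth.

```bash
cat > h.py <<'E'
import numpy as np, cv2
from scipy.spatial.transform import Rotation as Ro
def cloud(d):
    z=d["depth"].astype(float); v,u=np.indices(z.shape)
    P=np.stack([(u-d["cx"])/d["fx"]*z,(v-d["cy"])/d["fy"]*z,z],-1)
    W=(P-d["t"])@d["R"]; W[z<=0]=np.nan   # R^T (P-t)
    return W
def rotv(ang):  # tool down, tool y at world angle ang
    y=np.array([np.cos(ang),np.sin(ang),0]); z=np.array([0,0,-1.]); x=np.cross(y,z)
    return Ro.from_matrix(np.stack([x,y,z],1)).as_rotvec()
E
python3 - <<'E'
from h import *
for c in ["top","scene"]:
    d=dict(np.load(f"{c}1.npz")); W=cloud(d); C=d["color"].astype(int)
    box=(np.abs(W[...,0]-.54)<.15)&(W[...,1]>-.15)&(W[...,1]<.35)
    deck=box&(np.abs(W[...,2]-.062)<.006)&(np.ptp(C,axis=2)<30)
    p=W[deck]; print(c,"deck",len(p),np.median(p[:,2]),cv2.minAreaRect(p[:,:2].astype(np.float32)*1000))
    wy=box&(np.abs(W[...,2]-.104)<.006); q=W[wy]; print("z104",len(q),cv2.minAreaRect(q[:,:2].astype(np.float32)*1000))
    print(cv2.boxPoints(cv2.minAreaRect(q[:,:2].astype(np.float32)*1000)))
    r,g,b=C[...,0],C[...,1],C[...,2]
    orange=box&(W[...,2]>.06)&(r>150)&(g>40)&(g<130)&(b<70); print("flap",orange.sum(),np.median(W[orange],0), cv2.boxPoints(cv2.minAreaRect(W[orange][:,:2].astype(np.float32)*1000)).round().tolist())
    ct=box&(np.abs(W[...,2]-.086)<.006)&(W[...,1]<.03)&((r-g>60)|(r>170)); print("cart",ct.sum(),np.median(W[ct],0),cv2.minAreaRect(W[ct][:,:2].astype(np.float32)*1000))
    yl=box&(np.abs(W[...,2]-.008)<.006)&(r-b>80)&(g>100); print("well",yl.sum(),cv2.minAreaRect(W[yl][:,:2].astype(np.float32)*1000))
from plant import planner
for a in np.radians([90,105,120,135,150]):
  for s in (0,np.pi):
    for p in ([.55,-.03,.2],[.56,.05,.1]):
        j=planner.ik(p,rotv(a+s)); print(round(np.degrees(a+s)),p,None if j is None else np.round(j,2))
E
```

```text
top deck 2969 0.0619673701355997 ((535.9042358398438, 63.53630065917969), (125.67031860351562, 342.23858642578125), 8.84943675994873)
z104 2017 ((527.6246337890625, 117.35546875), (125.4785385131836, 241.61338806152344), 8.941837310791016)
[[446.87067   226.94228  ]
 [484.42508   -11.734692 ]
 [608.3786      7.7686615]
 [570.8242    246.44563  ]]
flap 0 [nan nan nan] [[0.0, 0.0], [0.0, 0.0], [0.0, 0.0], [0.0, 0.0]]
cart 60 [ 0.56714217 -0.03490472  0.08508499] ((575.1240844726562, -34.02934265136719), (35.707969665527344, 36.43756866455078), 18.89499282836914)
well 464 ((534.6064453125, 103.78353118896484), (73.24016571044922, 44.161170959472656), 8.542550086975098)
scene deck 2911 0.06320550544386239 ((535.8223876953125, 63.782737731933594), (126.853515625, 345.0224304199219), 8.867889404296875)
z104 1737 ((527.0778198242188, 116.80259704589844), (128.31979370117188, 243.0640869140625), 9.025901794433594)
[[444.6463    226.76431  ]
 [482.7784    -13.290037 ]
 [609.50934     6.8408813]
 [571.3772    246.89523  ]]
flap 91 [0.56535267 0.05360751 0.10159727] [[489.0, 57.0], [509.0, -65.
[... 930 characters left out ...]
3  1.86  0.27  0.74  1.69]
300 [0.55, -0.03, 0.2] [-0.31  0.48  0.49  1.78 -0.27  0.95 -0.76]
300 [0.56, 0.05, 0.1] [-0.39  0.61  0.41  1.87 -0.35  0.73 -0.84]
135 [0.55, -0.03, 0.2] [ 0.19  0.45 -0.27  1.78  0.14  0.94  2.22]
135 [0.56, 0.05, 0.1] [ 0.12  0.6  -0.4   1.86  0.33  0.75  1.9 ]
315 [0.55, -0.03, 0.2] [-0.28  0.47  0.44  1.78 -0.24  0.94 -0.52]
315 [0.56, 0.05, 0.1] [-0.36  0.6   0.35  1.87 -0.3   0.72 -0.62]
150 [0.55, -0.03, 0.2] [ 0.25  0.45 -0.35  1.78  0.19  0.95  2.44]
150 [0.56, 0.05, 0.1] [ 0.16  0.61 -0.46  1.86  0.37  0.76  2.12]
330 [0.55, -0.03, 0.2] [-0.25  0.47  0.39  1.78 -0.22  0.94 -0.29]
330 [0.56, 0.05, 0.1] [-0.32  0.6   0.3   1.87 -0.25  0.72 -0.4 ]
  return _methods._mean(a, axis=axis, dtype=dtype,
  ret = um.true_divide(
```

```bash
cat >> h.py <<'E'
O=np.array([.536,.0615]); YAW=np.radians(98.9)
Rw=np.array([[np.cos(YAW),-np.sin(YAW)],[np.sin(YAW),np.cos(YAW)]])
def w2l(p): return (np.asarray(p)[...,:2]-O)@Rw
def pose(f,al,z):  # f: centre of trailing finger's pad face (wd mm), al deg, TCP height m
    a=np.radians(al); t=np.array(f)/1e3+.0425*np.array([np.cos(a),np.sin(a)])
    return np.r_[O+Rw@t,z],rotv(YAW+a)
def flap(f,al):    # predicted flap angle, contact distance from pin, tip of finger A corner
    a=np.radians(al); u=np.array([np.cos(a),np.sin(a)]); n=np.array([-u[1],u[0]])
    c=np.array(f)+99.5*u+11*n; v=c-[0,49]; return np.arctan2(v[0],-v[1])+2/np.hypot(*v),np.hypot(*v),c
def look(vision,cam,name):
    d=vision.camera(cam); W=cloud(d); C=d["color"].astype(int); r,g,b=C[...,0],C[...,1],C[...,2]
    if name: cv2.imwrite(f"pics/{name}.png",d["color"][:,:,::-1])
    L=np.full(W.shape,np.nan); L[...,:2]=w2l(W)*1e3; L[...,2]=W[...,2]*1e3
    return d,W,L,C
def cart(L,C):
    red=(C[...,0]-C[...,1]>50)&(C[...,0]-C[...,2]>50); white=C.min(-1)>140
    m=(L[...,0]>-165)&(L[...,0]<60)&(np.abs(L[...,1])<50)&(np.abs(L[...,2]-86)<5)&(red|white)
    p=L[m][:,:2].astype(np.float32); return (len(p),cv2.minAreaRect(p)) if len(p)>20 else None
E
python3 - <<'E'
from h import *
from plant import env,vision
for f,al in [((-129,-29),10.5),((-60,-26),12),((-20,-24),14),((-10,-24),20),((3,-24),29)]: print(f,al,flap(f,al))
p,r=pose((-129,-29),10.5,.22); env.reach(p,r)
for c in ["wrist","top","scene"]:
    d,W,L,C=look(vision,c,c+"2"); np.savez(c+"2.npz",**d); print(c,cart(L,C))
s=env.sense();print(s["time"],s["position"],p,s["joint_positions"])
d=dict(np.load("wrist2.npz")); z=d["depth"]; print(z[z>0].min(), (z<.2).sum())
E
```

```text
(-129, -29) 10.5 (np.float64(-0.5608251108297972), np.float64(59.214630296942474), array([-33.17072748,  -0.05176123]))
(-60, -26) 12 (np.float64(0.713260210512017), np.float64(55.89799238301825), array([35.03865767,  5.44683684]))
(-20, -24) 14 (np.float64(1.1170621197070412), np.float64(83.19990582752943), array([73.88328391, 10.7444816 ]))
(-10, -24) 20 (np.float64(1.2496581907153557), np.float64(84.72209360664745), array([79.73719419, 20.36762309]))
(3, -24) 29 (np.float64(1.4171383209962958), np.float64(86.03448103662596), array([84.69175504, 33.85937399]))
wrist (1473, ((-100.10967254638672, -23.54337501525879), (37.65262222290039, 36.48712158203125), 11.206796646118164))
top None
scene (212, ((-101.13450622558594, -25.184537887573242), (37.56869125366211, 35.403968811035156), 10.247846603393555))
3.5833 [ 0.57055264 -0.0205053   0.2200129 ] [ 0.57049163 -0.02137326  0.22      ] [ 0.09530421  0.44914591 -0.15368414  1.69756019  0.0787178   1.00085593
  1.82473762]
0.05000239 54160
```

View pics/wrist2.png

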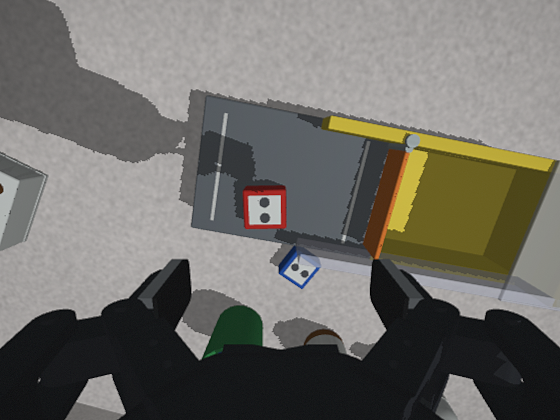

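View pics/scene2.png

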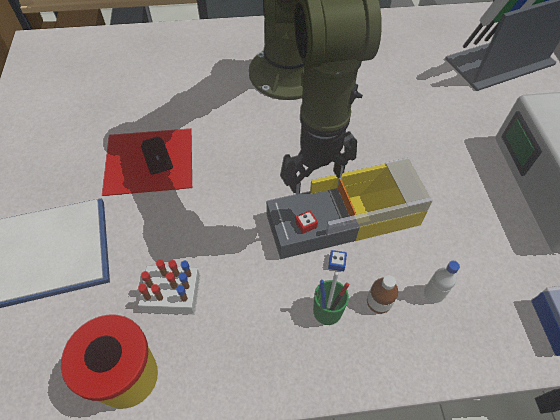

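The wrist view shows the cartridge at px (265, 207), flap at (388, 205), and the pads at (175, 280) and (385, 280). The cartridge is at (-100, -24) mm, yaw about 11°, and both cameras agree. Next I measure the open fingertips in the tool frame.

```bash
python3 - <<'E'
from h import *
from plant import env
s=env.sense(); T=Ro.from_rotvec(s["eef_rot"]).as_matrix(); p=np.array(s["position"])
d=dict(np.load("wrist2.npz")); W=cloud(d); Q=((W-p)@T)*1e3
v,u=np.indices(d["depth"].shape)
m0=(W[...,2]>.15)&(v>240)
for nm,m in [("L",m0&(u<230)),("R",m0&(u>330))]:
    q=Q[m]; print(nm,len(q),"zmax",np.nanpercentile(q[:,2],[90,99,100]).round(1))
    t=q[q[:,2]>np.nanmax(q[:,2])-6]; print(" tip x,y range",t.min(0).round(1),t.max(0).round(1))
    for a,b in [(-30,-20),(-20,-10),(-10,0),(0,10),(10,25)]:
        k=q[(q[:,2]>a)&(q[:,2]<b)]
        if len(k): print("  z",a,b,"x",k[:,0].min().round(),k[:,0].max().round(),"y",k[:,1].min().round(),k[:,1].max().round())
E
```

```text
L 22782 zmax [-28.    2.    9.2]
 tip x,y range [-11.1 -49.6   3.2] [ 10.7 -42.2   9.2]
  z -30 -20 x -5.0 12.0 y -57.0 -42.0
  z -20 -10 x -12.0 11.0 y -57.0 -42.0
  z -10 0 x -12.0 11.0 y -57.0 -42.0
  z 0 10 x -11.0 11.0 y -55.0 -42.0
R 22729 zmax [-28.    2.    8.9]
 tip x,y range [-11.5  42.2   2.9] [10.8 49.4  8.9]
  z -30 -20 x -6.0 12.0 y 42.0 56.0
  z -20 -10 x -12.0 11.0 y 42.0 57.0
  z -10 0 x -12.0 11.0 y 42.0 56.0
  z 0 10 x -12.0 11.0 y 42.0 54.0
```

```bash
python3 - <<'E'
from h import *
from plant import env,vision
s=env.sense(); T=Ro.from_rotvec(s["eef_rot"]).as_matrix(); p=np.array(s["position"])
d=dict(np.load("wrist2.npz")); Q=((cloud(d)-p)@T)*1e3
for a,b in [(-40,-30),(-50,-40),(-60,-50),(-80,-60)]:
    k=Q[(Q[...,2]>a)&(Q[...,2]<b)]; print(a,b,k.min(0).round(),k.max(0).round())
Z=.078
p,r=pose((-131,-29),11,.13); env.line_to(p,r,speed=.12)
p,r=pose((-131,-29),11,Z); env.line_to(p,speed=.06); print(env.sense()["force"].round(1))
p,r=pose((-110,-28),11,Z); env.line_to(p,r,speed=.04)
d,W,L,C=look(vision,"wrist","wrist3"); print(cart(L,C))
s=env.sense();print(s["time"],s["position"],p,s["force"].round(1),flap((-110,-28),11))
E
```

```text
-40 -30 [-14. -73. -40.] [ 14.  74. -30.]
-50 -40 [-14. -75. -50.] [ 17.  75. -40.]
-60 -50 [-14. -73. -60.] [ 18.  74. -50.]
-80 -60 [ -6. -68. -80.] [ 21.  67. -60.]
[-0.1 -0.6 -0.7]
(6199, ((-48.94353103637695, -6.416316986083984), (135.7837371826172, 51.604434967041016), 27.067533493041992))
6.225 [ 0.56621779 -0.00302402  0.07800853] [ 0.56621489 -0.00288145  0.078     ] [ 0.4 -0.   0.5] (np.float64(-0.2560307658078069), np.float64(49.37151039037327), array([-14.4269942 ,   1.78339406]))
```

View pics/wrist3.png

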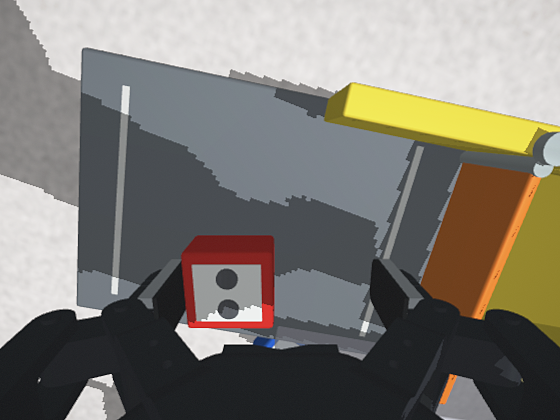

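The cartridge at px (183–273, 237–327) sits square against the trailing pad. The leading finger at (390, 285) is just short of the flap at (480, 240). Now I push with checks.

```bash
cat >> h.py <<'E'
def cart_near(L,C,f,al):
    a=np.radians(al); u=np.array([np.cos(a),np.sin(a)]); q=L[...,:2]-np.array(f); y=q@u; x=q@np.array([-u[1],u[0]])
    red=(C[...,0]-C[...,1]>50)&(C[...,1]<60); white=C.min(-1)>90
    m=(y>-3)&(y<42)&(np.abs(x)<35)&(np.abs(L[...,2]-86)<5)&(red|white)
    p=L[m][:,:2].astype(np.float32); return (len(p),np.round(np.r_[tuple(cv2.minAreaRect(p)[:2])+([cv2.minAreaRect(p)[2]],)],1)) if len(p)>20 else None
E
python3 - <<'E'
from h import *
from plant import env,vision
Z=.078
for f,al in [((-90,-27.5),11),((-75,-27),11.5),((-60,-26.5),12)]:
    p,r=pose(f,al,Z); env.line_to(p,r,speed=.03)
    s=env.sense(); d,W,L,C=look(vision,"wrist","wrist4" if f[0]==-60 else None)
    print(f,round(s["time"],2),s["force"].round(1),cart_near(L,C,f,al),flap(f,al)[0].round(2),((s["position"]-p)*1e3).round(1))
E
```

```text
(-90, -27.5) 7.04 [-0.7 -1.4  0.4] (6497, array([-72. , -28.2,  41.2,  47.2,  10.6])) 0.16 [-0.1 -0.1 -0. ]
(-75, -27) 7.74 [ 0.6 -2.6  0.4] (6661, array([-56.3, -28.3,  41.7,  48.3,  12.2])) 0.46 [0.2 0.3 0. ]
(-60, -26.5) 8.44 [ 1.3 -1.3 -0.2] (6822, array([-41.1, -28.3,  41.6,  49.8,  11.8])) 0.71 [0.4 0.5 0.1]
```

View pics/wrist4.png

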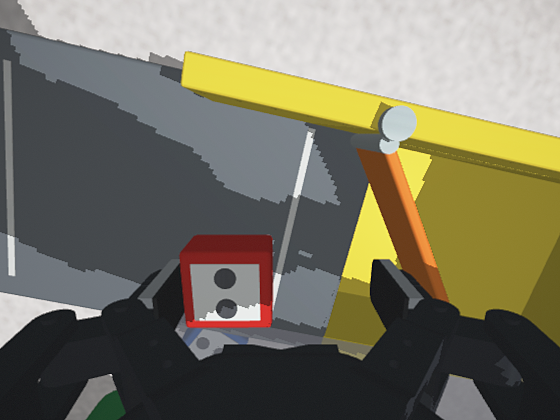

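The flap (px 360–445, 145–295) is held open by the leading finger, and the cartridge is still flush on the trailing pad. I carry on over the ledge.

```bash
python3 - <<'E'
from h import *
from plant import env,vision
Z=.078
for f,al in [((-40,-25.5),13),((-20,-24.5),16),((-10,-24),21),((-3,-24),25),((4,-24),29)]:
    p,r=pose(f,al,Z); env.line_to(p,r,speed=.03)
    s=env.sense(); d,W,L,C=look(vision,"wrist","wrist5" if f[0]==4 else None)
    print(f,round(s["time"],2),s["force"].round(1),cart_near(L,C,f,al),flap(f,al)[:2],((s["position"]-p)*1e3).round(1))
E
```

```text
(-40, -25.5) 9.31 [ 1.9 -0.4 -0.6] (6684, array([-21.2, -27.2,  41.3,  50.1,  12.6])) (np.float64(0.9501795353109864), np.float64(68.42124538309835)) [0.4 0.5 0.1]
(-20, -24.5) 10.17 [ 2.1 -0.3  0.2] (6654, array([ -0.2, -25.4,  39.5,  52.3,  15.4])) (np.float64(1.1408184250227285), np.float64(80.8269072743438)) [0.2 0.5 0.1]
(-10, -24) 10.69 [ 1.6  0.1 -0.7] (6530, array([ 10. , -23.3,  39.1,  54. ,  21.1])) (np.float64(1.2644086091813294), np.float64(83.46211435239016)) [-0.2  0.1 -0. ]
(-3, -24) 11.11 [ 1.9 -0.6  0.5] (5904, array([ 20. , -22. ,  39.3,  55.5,  20.4])) (np.float64(1.3453410998545332), np.float64(85.15380943989531)) [-0.   0.1  0. ]
(4, -24) 11.52 [ 2.3  0.4 -1.2] (51, array([ 23.5, -51.4,   2. ,   7.7,  88.9])) (np.float64(1.4188976544050553), np.float64(87.01905215133564)) [0.  0.2 0. ]
```

View pics/wrist5.png

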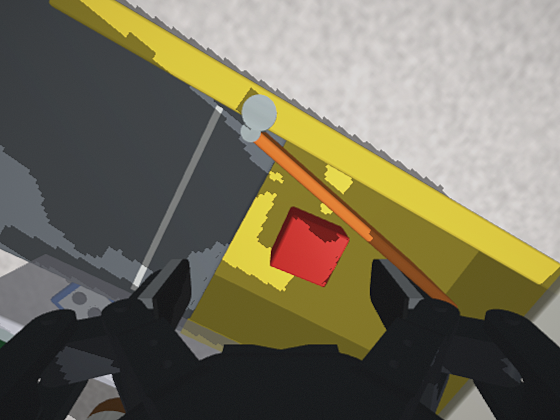

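The cartridge lies in the well at px (310, 245), past the ledge, with the flap still held. Now I lift the fingers straight out.

```bash
python3 - <<'E'
from h import *
from plant import env,vision
env.sleep(.3)
p,r=pose((4,-24),29,.21); env.line_to(p,r,speed=.12); env.sleep(2)
d,W,L,C=look(vision,"wrist","wrist6")
red=(C[...,0]-C[...,1]>60)&(C[...,1]<70)&(np.abs(L[...,1])<52)&(L[...,0]>5)&(L[...,0]<165)
print("cart",red.sum(),np.median(L[red],0),L[red].min(0),L[red].max(0))
s=env.sense(); print(s["time"],s["force"].round(1),s["position"])
E
```

```text
cart 1230 [57.09464094  2.41201721 32.03177839] [ 37.57943275 -20.86904894   8.07813849] [77.40022351 20.74530949 34.33408928]
15.1667 [ 0.2 -0.   0.6] [0.53297776 0.1026949  0.21000729]
```

View pics/wrist6.png

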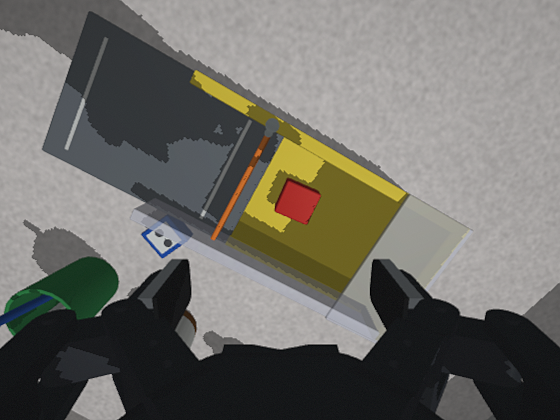

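The flap is shut across the lane (px 212–270, 140–238). The cartridge rests flat on the well floor, upside down, at (57, 2) mm with its top at 32 mm.

```bash
python3 -c "
from plant import order
print(order.hand_in())"
```

```text
the job is handed in; nothing more can be done
None
```

The red cartridge is in the yellow well, the flap is shut and the robot is clear of everything; I handed the job in at about 15 s of the 43 s allowed, and the hand-in gave no verdict.

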